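# Slide the tall measuring cylinder home in the filling station

## Task

Push the tall measuring cylinder by its blue foot, sliding it upright along the bench without toppling it, into the bay of the filling station and press it firmly but gently home, with about 10 newtons (never as much as 18), against the sprung buffer at the bay's back, whose depth you must find by feel. Back off and swing the yellow gate fully shut behind it. Touch nothing of the glass column and leave the dropper bottles and the stack of dishes where they are.

Things in the scene. Friction and masses are not known exactly. Their poses are not given: they have to be found in the camera images.
- cylinder: Graduated glass measuring cylinder, free on the bench, 310 tall, about 0.46 kg (varies by a quarter). Origin: centre of its underside, z up; it is round, so its yaw means nothing. Blue plastic foot: diameter 84, vertical side up to 26 above the bench, bevelled to diameter 60 at 32. It slides with roughly 2 to 4 N; pushed higher than about 60 it topples. Push only on the foot
- column: The glass column fixed in the foot of the cylinder: diameter 36, from 32 to 310 above the bench, same origin and axes as cylinder. The robot must not touch it
- dock: White filling station, fixed. Origin at bench level on the middle line of its bay; x points into the bay (the way to push), y across, z up. No floor: the bench runs on into it. Side walls 10 thick, 30 high, inner faces at y = -48 and 48, from x = -46 (mouth) to 90. Pump block x = 116 to 166, 116 wide, 100 high; its 18 thick pipe at x = 146 and spout, at 350 to 390 height, reach forward to x = 12
- stop: Red back stop across the bay's end, fixed at dock x = 101 (origin at bench level, axes as the dock's), 20 thick, 96 wide, 44 high, with a black buffer before it, 50 wide, 6 to 26 high. The buffer's setting is not measured: its free face lies at dock x = 42 to 78. It gives 1 mm per 6 N, 4 mm at most. Press it with over 6 N for over 0.3 s; aim for 10 N on top of the sliding drag; never 18
- gate (a joint): Yellow gate at the bay's mouth: 0 rad = shut (end stop), grows opening outwards, 1.7 to 2.2 at the start. Stiff pivot (0.06 N m), stays where left. A bar 10 thick, from 6 to 32 above the bench, reaching 92 from the pivot. Shut, it points along the dock's -y, inner face at dock x = -47; at 1.57 it points along the dock's -x, away from the bay
- gate_hinge (a point): Top of the gate's pivot axis, at dock (-52, 60), 32 above the bench; the pivot is a steel pin of radius 9, 38 high, on a disc of radius 16, 20 high
- gate_tip (a point): Middle of the gate's free end, 92 from the pivot axis, 32 above the bench; moves with the gate
- dropper_red: Black dropper bottle with a red cap, diameter 28, 50 tall; origin at the centre of its underside. Leave it alone
- dropper_green: Black dropper bottle with a green cap, diameter 28, 50 tall; origin at the centre of its underside. Leave it alone
- dishes: Stack of three glass dishes, diameter 70, 42 tall; origin at the centre of its underside. Leave it alone

How it is judged (in metres and radians):
On the way, in this order (a step that is already met when the one before it is completed fails the run):
1. the cylinder's foot is in the bay and presses the sprung buffer with more than 6 N for 0.3 s (contact force between cylinder and stop above 6 N and x of cylinder in the frame of dock above -0.004 m and angle between cylinder's own z axis and vertical below 0.1 rad), for 0.3 s.
2. the gate is shut (value of joint gate below 0.08 rad), for 0.2 s.
At the end, for the whole second after the job is handed in: The cylinder stands upright and still in the bay (its centre at dock x from -4 to 42 mm, within 10 mm of the middle line) after having been pressed against the buffer, and the gate is shut to within 0.08 rad (x of cylinder in the frame of dock between -0.004 and 0.042 m and y of cylinder in the frame of dock between -0.01 and 0.01 m and angle between cylinder's own z axis and vertical below 0.03 rad and linear speed of cylinder below 0.01 m/s and value of joint gate below 0.08 rad); the robot touches nothing.
It fails at once if the buffer or stop is pressed with more than 18 N (contact force between cylinder and stop above 18 N).
It fails at once if the cylinder tips by more than 0.2 rad (angle between cylinder's own z axis and vertical above 0.2 rad).
It fails at once if the cylinder is lifted off the bench by more than 12 mm (height (world z) of cylinder above 0.012 m).
It fails at once if the robot touches the glass column (contact force between any of the fingers, the arm and column above 0.5 N).
It fails at once if a dropper bottle or the dishes are moved by more than 15 mm (distance of any of dropper_red, dropper_green, dishes from where it was at the start of the episode above 0.015 m).
It also fails if it takes over 67 s, if anything falls off the work surface, if the arm or the gripper's body presses on something with over 40 N, if the wrist force passes 120 N, or if a joint passes its speed limit or range.

## Robot

A 6-joint arm with a two-finger parallel gripper is mounted at the origin on the work surface. World frame = base frame: x ahead of the robot, y to its left, z up, the work surface at z = 0. Lengths are in m, angles in degrees, forces in N, time in s.
With the tool pointing down it reaches from about 0.25 to 0.725 m from the base axis. Payload 9.7 kg.
Tool frame: the origin (TCP) lies on the centre line of the jaws, within the pads' length; the fingertips stand 14 mm ahead of it and the grasp point (between the pads) lies 5 mm behind it; z points along the fingers, y is the line along which they close (so a half turn about z gives the same grasp; the last joint's range is limited). The gripper opens to 85 mm and grips with 20 to 120 N. Pads are 22 mm wide; open, the fingers measure 114 mm over their backs; the gripper's body (76 mm by 85 mm) begins 54 mm behind the grasp point. The pads swing forward as they close: fully open they stand 13 mm farther back than shut.
Start: joints at [71.62, 4.979, 10.078, 95.1, 0, 90], TCP at [0.173, 0.522, 0.245] pointing down, gripper open.
Joint ranges: [-179.16, 179.16], [-48.56, 103.87], [-65.8, 70.77], [-126.05, 130.52], [-82.76, 87.17], [-180, 180]. Speed limits (degrees/s): [127.2, 127.2, 147.25, 180, 180, 180].

## Interface

Orientations are given as [roll, pitch, yaw] about the fixed x, y, z axes, in that order (R = Rz(yaw) Ry(pitch) Rx(roll)).
In Python, from workcell import bot, camera, get_calibration, ticket gives the robot as it stands. The module is installed in compiled form; this text tells all that it offers.
- The arm moves only by the tool send_rows, never from a script. Its arguments are lists of equal length, an entry for each row: "linear": the shift along the tool's x, y, z in m, a list of three; "twist": the turn, a rotation vector about the tool's x, y, z in units of 10 degrees (1.0 is 10 degrees), a list of three; "gripper": the opening in per cent of the stroke, from 0 (shut) to 100 (fully open). In form: {"linear": [[x, y, z], ...], "twist": [[wx, wy, wz], ...], "gripper": [gripper, ...]}. A call has 1 to 8 rows; each row shifts and turns the commanded pose from where the row before left it, along the tool's axes as they then stand; what a row does not reach is not made up. A row lasts 1/8 s, in which the tool goes at most 62.5 mm and 10.7 degrees, less where a joint would pass 70% of its speed; a pose out of reach is approached as far as the arm can. A call with a gripper value outside its range is refused whole. The fingers move at their own pace and stop on an object; "grip_force" is the grip in N (left out, the last holds). Time passes only in rows, so rows that do not move let the fingers close. It gives the time, the measured TCP pose, the force, the opening and the grip force at its end, in the units of the state.
- bot.get_obs(): the state, without advancing time (a new reading comes with each control period).
- camera(name): name is "scene" or "top"; returns the picture (480x640x3 uint8, red, green, blue); there is no depth.
- get_calibration(name): a dict with "fx", "fy", "cx", "cy" (pixels), "k1" (the pictures are not rectified: a ray, as slopes to the right and down, at radius r is drawn at 1 + k1 r^2 times it, then the intrinsics apply), "origin" and "orientation" of the camera in the world. Camera axes: x right, y down, z forward; pixel columns grow to the right and rows downward; lengths in m; the calibration is good to about 2 mm. A picture is of the moment at which its call begins. get_calibration takes no time and is no camera call.
- ticket.job_done(): hands the job in; it is judged then, once.
The state is a dict: "time": time; "q": joint angles; "qd": joint speeds; "joint_efforts": joint torques, N m; "ee_pos": TCP position; "tcp_rot": TCP orientation; "wrist_force": force on the tool from outside, world axes, zero at the start; "torque": the same for the moment, N m; "opening": finger opening in m; "grasp_force": force on a finger pad.
Only numpy, scipy, OpenCV 4.12 (cv2) and the standard library are available. Lean on these libraries where they do the work, as an engineer would, in place of code of your own. Each camera call takes 0.05 s, during which the arm holds its last target. There are 200 camera calls.

## Working session

There is one attempt and no reset: what is moved stays moved. The work goes in short steps, Python scripts to look and compute and a tool call to move; the robot and the scene stay as the last step left them, time stands still between calls to the robot, and variables do not carry over. Pictures are saved under pics/ and viewed, at most 10 in all, crops included, and the job is handed in when it is done.

Besides the shell and the picture viewer there is one more tool, called after "Request:" as name(argument=value, ...), one argument or row to a line, values as JSON. send_rows: Moves the arm, as the interface text tells. Its arguments: {"type":"object","properties":{"linear":{"type":"array"},"twist":{"type":"array"},"gripper":{"type":"array"},"grip_force":{"type":"number"}},"required":["linear","twist","gripper"]}

```bash
mkdir -p pics
python3 - <<'E'
from workcell import bot,camera,get_calibration
import cv2
for n in("scene","top"):
    cv2.imwrite(f"pics/{n}0.png",camera(n)[:,:,::-1]); print(n,get_calibration(n))
o=bot.get_obs(); print(o)
E
```

```text
scene {'fx': 557.5453710660531, 'fy': 557.5453710660531, 'cx': 315.5083962694465, 'cy': 240.24166870436483, 'k1': 0.006847612833909127, 'origin': array([1.15127487, 0.2422126 , 0.58842107]), 'orientation': array([-129.14790276,    0.20921825,  112.65736305])}
top {'fx': 498.1194149980514, 'fy': 498.1194149980514, 'cx': 317.78699865259244, 'cy': 243.58460172550863, 'k1': 0.019903560794813674, 'origin': array([ 0.50809998, -0.00846489,  0.95173429]), 'orientation': array([-176.2189346 ,   -0.9857624 ,  -89.67685576])}
{'time': 0.1, 'q': array([7.16189246e+01, 5.00652512e+00, 1.00383130e+01, 9.50975229e+01,
       2.64472276e-03, 8.99995354e+01]), 'qd': array([-0.01287643, -0.04393837,  0.10021548, -0.02142544, -0.03032838,
       -0.04041543]), 'joint_efforts': array([ 1.37970178e-04, -5.21561301e+01,  4.65653300e+01,  1.60656951e-02,
       -6.18600637e-08,  3.63795436e-06]), 'ee_pos': array([0.17336586, 0.52177195, 0.2446615 ]), 'tcp_rot': array([-1.79934265e+02, -2.64525406e-03,  1.61619386e+02]), 'wrist_force': array([-0.24343177, -1.506753  , -0.20086872]), 'torque': array([-0.03085329, -0.06307046,  0.01421588]), 'grasp_force': 0.0, 'opening': 0.08537582248436668}
```

View pics/top0.png

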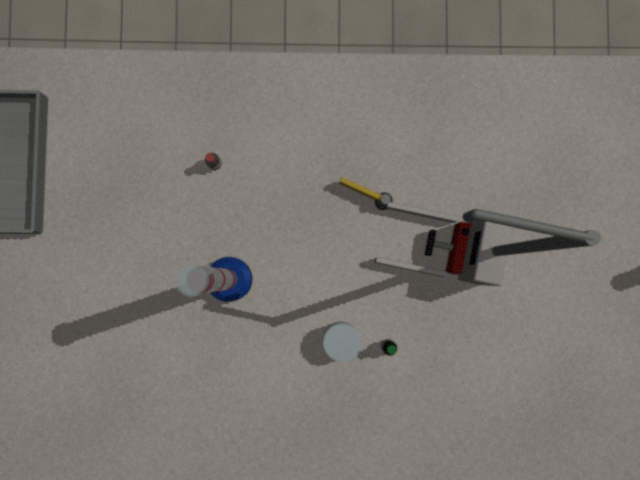

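View pics/scene0.png

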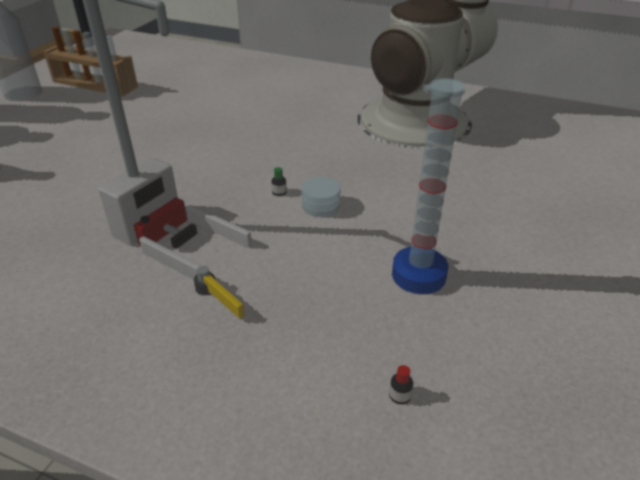

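Top view: foot at about (230,280), pivot (384,200), gate tip (343,181), and the bay opening toward the left with its axis slightly downward to the right. Scene view: the same layout. The bay and gate lie at far left, with the dishes and green bottle beside the path. I'll zoom in on the dock and foot for pixel detail.

```bash
cat > h.py <<'E'
import numpy as np,cv2
from scipy.spatial.transform import Rotation as R
from workcell import get_calibration
class Cam:
    def __init__(s,n):
        c=get_calibration(n); s.K=np.array([[c['fx'],0,c['cx']],[0,c['fy'],c['cy']],[0,0,1]]); s.d=np.array([c['k1'],0,0,0.])
        s.R=R.from_euler('xyz',c['orientation'],degrees=True).as_matrix(); s.o=np.array(c['origin'])
    def proj(s,P):
        rv=cv2.Rodrigues(s.R.T)[0]
        return cv2.projectPoints(np.asarray(P,float).reshape(-1,1,3),rv,-s.R.T@s.o,s.K,s.d)[0].reshape(-1,2)
    def plane(s,uv,z):
        n=cv2.undistortPoints(np.asarray(uv,float).reshape(-1,1,2),s.K,s.d).reshape(-1,2)
        d=np.c_[n,np.ones(len(n))]@s.R.T
        return s.o+d*((z-s.o[2])/d[:,2:])
E
python3 - <<'E'
from h import *
t=cv2.imread('pics/top0.png'); 
a=cv2.resize(t[165:290,330:515],None,fx=4,fy=4,interpolation=cv2.INTER_CUBIC)
cv2.imwrite('pics/dock.png',a)
for n in('top','scene'):
    im=cv2.imread(f'pics/{n}0.png').astype(int); b,g,r=im[...,0],im[...,1],im[...,2]
    m=((b>60)&(b>2*r)&(b>1.6*g)).astype(np.uint8)
    k,l,s,c=cv2.connectedComponentsWithStats(m); i=1+s[1:,4].argmax(); print(n,s[i],c[i])
    cn=np.vstack(cv2.findContours((l==i).astype(np.uint8),0,2)[0]); C=Cam(n)
    # bench-circle/ rim fit: silhouette of discs r42 at z 0,.026, r30 at .032
    from scipy.optimize import least_squares
    th=np.linspace(0,2*np.pi,72)
    hull=cv2.convexHull(cn).reshape(-1,2).astype(np.float32)
    def res(p):
        P=np.vstack([np.c_[p[0]+q*np.cos(th),p[1]+q*np.sin(th),0*th+z] for q,z in((.042,0),(.042,.026),(.03,.032))])
        h=cv2.convexHull(C.proj(P).astype(np.float32))
        return [cv2.pointPolygonTest(h,(float(u),float(v)),True) for u,v in hull]
    x0=C.plane([c[i]],.013)[0,:2]
    f=least_squares(res,x0,diff_step=1e-3,loss='soft_l1'); print(n,x0,f.x,np.round(f.fun,1))
E
```

```text
top [212 258  40  41 825] [234.55030303 277.03757576]
top [0.50635374 0.13138561] [0.50294334 0.14364226] [0.8 0.5 0.5 0.4 0.5 0.2 0.2 0.5 0.5 0.4 0.7 0.9 3.4 1.5 1.6 1.9 1.7 1.6
 1.7 1.2]
scene [ 393  248   54   45 1543] [418.80362929 273.31108231]
scene [0.5134416  0.14403038] [0.50008136 0.14199418] [3.4 3.4 3.5 3.  2.6 1.4 1.8 1.4 1.  0.6 0.6 0.4 0.4 0.4 0.2 0.2 0.4 0.6
 0.8 1.  1.3 1.1 2.  2.4 2.8 2.9]
```

View pics/dock.png

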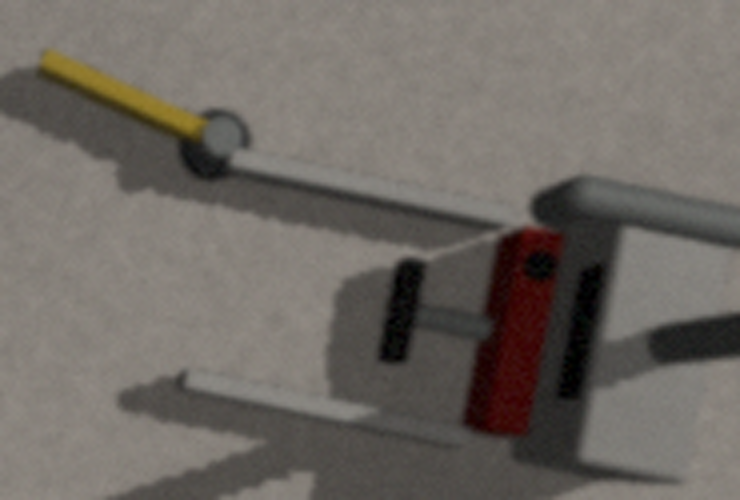

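Crop: pivot top at about (224,134), gate tip end about (43,60), lower wall's mouth corner about (187,371), buffer's free face from (398,262) to (380,360), and red stop's rear top edge from (562,234) to (526,436). I'll fit the dock pose and overlay it.

```bash
cat > fit.py <<'E'
from h import *
from scipy.optimize import least_squares
C=Cam('top')
D=np.array([[-52,60,38],[-46,-48,30],[-46,-58,30],[111,48,44],[111,-48,44],[90,58,30]])/1e3
U=np.array([[224,134],[188,370],[183,389],[562,234],[526,436],[512,212]])/4+[330,165]-.4
def W(p,d): 
    d=np.atleast_2d(d); c,s=np.cos(p[2]),np.sin(p[2])
    return np.c_[p[0]+c*d[:,0]-s*d[:,1],p[1]+s*d[:,0]+c*d[:,1],d[:,2]]
f=least_squares(lambda p:(C.proj(W(p,D))-U).ravel(),[.5,-.2,-1.7]); p=f.x
print('dock',p[:2],np.degrees(p[2]),f.fun.round(1))
def inv(q): c,s=np.cos(p[2]),np.sin(p[2]); e=q[:,:2]-p[:2]; return np.c_[c*e[:,0]+s*e[:,1],-s*e[:,0]+c*e[:,1]]*1e3
cr=lambda a:np.array(a,float)/4+[330,165]-.4
print('buffer',inv(C.plane(cr([[398,262],[380,360]]),.026)))
print('gate tip',inv(C.plane(cr([[43,61]]),.032)), 'foot',inv(np.array([[.5015,.1435]])))
for n,u,z in(('red',(212.5,159),.05),('green',(390,348),.05),('dishes',(342,342),.042)): q=C.plane([u],z);print(n,q.round(3),inv(q).round())
t=cv2.imread('pics/top0.png'); t=cv2.resize(t[165:290,330:515],None,fx=4,fy=4,interpolation=cv2.INTER_CUBIC)
def poly(d,col):
    q=(C.proj(W(p,np.array(d)/1e3))-[330,165]+.4)*4; cv2.polylines(t,[q.astype(int)],True,col)
for y in(48,-58): poly([[-46,y,30],[90,y,30],[90,y+10,30],[-46,y+10,30]],(0,255,0))
poly([[91,-48,44],[111,-48,44],[111,48,44],[91,48,44]],(255,255,0))
poly([[-52+9*np.cos(a),60+9*np.sin(a),38] for a in np.linspace(0,6.28,30)],(255,0,255))
cv2.imwrite('pics/ov.png',t)
s=cv2.imread('pics/scene0.png');S=Cam('scene')
def ps(d,col):
    q=(S.proj(W(p,np.array(d)/1e3))-[80,140]+.4)*4; cv2.polylines(s2,[q.astype(int)],True,col)
s2=cv2.resize(s[140:290,80:260],None,fx=4,fy=4)
for y in(48,-58): ps([[-46,y,30],[90,y,30],[90,y+10,30],[-46,y+10,30]],(0,255,0))
ps([[-52+9*np.cos(a),60+9*np.sin(a),38] for a in np.linspace(0,6.28,30)],(255,0,255))
cv2.imwrite('pics/ovs.png',s2)
E
python3 fit.py
```

```text
dock [ 0.58320299 -0.18668881] -101.64961227636238 [-0.6  0.8 -0.7 -0.4 -0.5  0.1  0.9  0.   0.   0.7  0.9 -1.2]
buffer [[ 42.02244211  21.8121351 ]
 [ 42.65230478 -24.96731676]]
gate tip [[-140.04848573   78.67239035]] foot [[-306.8892143  -146.69369543]]
red [[0.721 0.169 0.05 ]] [[-377.   63.]]
green [[ 0.381 -0.154  0.05 ]] [[   9. -204.]]
dishes [[ 0.39  -0.069  0.042]] [[ -77. -213.]]
```

View pics/ov.png

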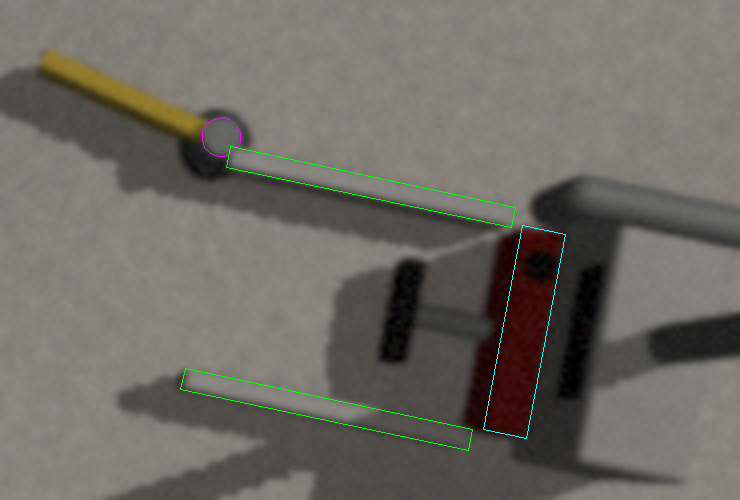

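View pics/ovs.png

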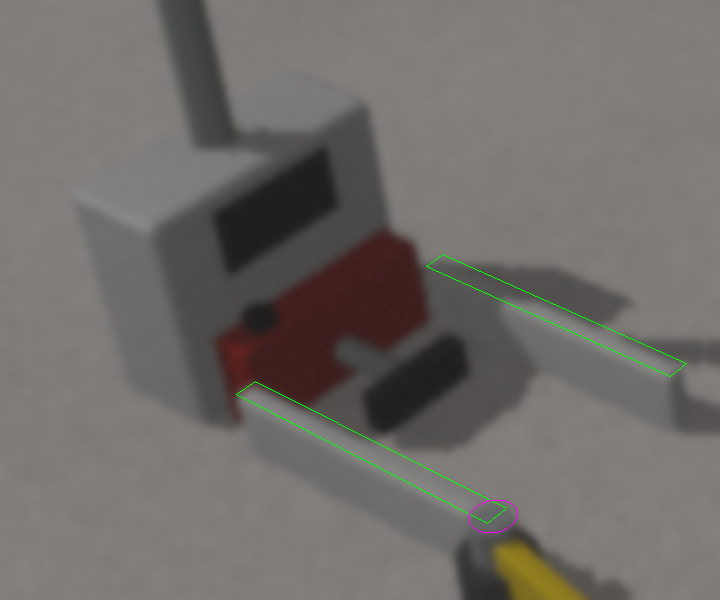

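The overlay fits both views to about 2 mm: dock origin (0.583, -0.187), heading -101.65°. The cylinder is at dock (-307, -147) mm and the gate at about 1.78 rad. The buffer face looks to be near x≈42, which I'll confirm by feel.

Plan: tilt the tool 30° backward and push with two part-open fingers as a V. The first push is oblique onto the bay axis, then a straight one in.

Request:
send_rows(
  linear=[
    [-0.045, -0.023, 0],
    [-0.045, -0.023, 0],
    [-0.045, -0.023, 0],
    [-0.045, -0.023, 0],
    [-0.045, -0.023, 0],
    [-0.045, -0.023, 0],
    [-0.045, -0.023, 0.03],
    [-0.045, -0.023, 0.03],
  ],
  twist=[
    [0, 0, 0],
    [0, 0, 0],
    [0, 0, 0],
    [0, 0, 0],
    [0, 0, 0],
    [0, 0, 0],
    [0, 0, 0],
    [0, 0, 0],
  ],
  gripper=[47, 47, 47, 47, 47, 47, 47, 47],
)

```text
time: 1.1
ee_pos: [0.4581, 0.2325, 0.1845]
tcp_rot: [180.0, 0.0, 161.6]
wrist_force: [0.8, -0.2, 0.6]
opening: 0.0402
grasp_force: 0.0
```

Request:
send_rows(
  linear=[
    [0, 0, 0],
    [0, 0, 0],
    [0, 0, 0],
    [0, 0, 0],
    [0, 0, 0],
    [0, 0, 0],
    [0, 0, 0],
    [0, 0, 0],
  ],
  twist=[
    [0, 0, 0.9],
    [0, 0, 0.9],
    [0, 0, 0.9],
    [0, 0, 0.9],
    [0, 0, 0.9],
    [0, -1, 0],
    [0, -1, 0],
    [0, -1, 0],
  ],
  gripper=[47, 47, 47, 47, 47, 47, 47, 47],
)

```text
time: 2.1
ee_pos: [0.4572, 0.2339, 0.186]
tcp_rot: [179.9, 30.3, 116.6]
wrist_force: [1.0, -0.4, 0.7]
opening: 0.0401
grasp_force: 0.0
```

```bash
cat > st.py <<'E'
# usage: st.py x y z yaw tilt  (world target) ; or dock target with 'd' : st.py d X Y z(mm) yaw tilt
import sys
from h import *
from workcell import bot
PD=np.array([.5832,-.1867]); A=np.radians(-101.65); ex=np.array([np.cos(A),np.sin(A)]); ey=np.array([-ex[1],ex[0]])
o=bot.get_obs(); P=np.array(o['ee_pos']); Rt=R.from_euler('xyz',o['tcp_rot'],degrees=True)
print('t',o['time'],'P',P.round(4),'rot',o['tcp_rot'].round(1),'dock',(1e3*np.array([(P[:2]-PD)@ex,(P[:2]-PD)@ey])).round(1),'F',o['wrist_force'].round(1),'Fdock',(o['wrist_force'][:2]@ex).round(1),(o['wrist_force'][:2]@ey).round(1),'open',round(o['opening'],4),'q',o['q'].round(0))
a=sys.argv[1:]
if a:
    if a[0]=='d':
        X,Y,z,yaw,tilt=map(float,a[1:]); w=PD+ex*X/1e3+ey*Y/1e3; T=np.array([*w,z/1e3])
    else: x,y,z,yaw,tilt=map(float,a); T=np.array([x,y,z])
    Rg=R.from_euler('xyz',[180,0,yaw],degrees=True)*R.from_euler('y',-tilt,degrees=True)
    print('lin in tool',Rt.inv().apply(T-P).round(4),'| in goal tool',Rg.inv().apply(T-P).round(4),'twist(10deg)',(np.degrees((Rt.inv()*Rg).as_rotvec())/10).round(2))
E
python3 st.py .457 .233 .021 116.5 30
```

```text
t 2.1 P [0.4572 0.2339 0.186 ] rot [179.9  30.3 116.6] dock [-386.5 -208.3] F [ 1.  -0.4  0.7] Fdock 0.2 1.0 open 0.0401 q [ 42.   5.  -1.  93. -29. 108.]
lin in tool [ 0.0827 -0.001   0.1428] | in goal tool [ 0.0819 -0.0006  0.1432] twist(10deg) [0.02 0.03 0.01]
```

Request:
send_rows(
  linear=[
    [0.0103, 0, 0.0179],
    [0.0103, 0, 0.0179],
    [0.0103, 0, 0.0179],
    [0.0103, 0, 0.0179],
    [0.0103, 0, 0.0179],
    [0.0103, 0, 0.0179],
    [0.0103, 0, 0.0179],
    [0.0103, 0, 0.0174],
  ],
  twist=[
    [0, 0, 0],
    [0, 0, 0],
    [0, 0, 0],
    [0, 0, 0],
    [0, 0, 0],
    [0, 0, 0],
    [0, 0, 0],
    [0, 0, 0],
  ],
  gripper=[47, 47, 47, 47, 47, 47, 47, 47],
)

```text
time: 3.1
ee_pos: [0.4568, 0.2337, 0.0195]
tcp_rot: [-180.0, 30.0, 116.6]
wrist_force: [1.3, 0.1, 0.2]
opening: 0.0405
grasp_force: 0.0
```

```bash
python3 st.py .5846 -.0227 .021 116.5 30
python3 - <<'E'
from workcell import camera
import cv2
s=camera('scene')[:,:,::-1]; cv2.imwrite('pics/s1.png',cv2.resize(s[100:320,340:640],None,fx=2.5,fy=2.5))
E
```

```text
t 3.1 P [0.4568 0.2337 0.0195] rot [-180.    30.   116.6] dock [-386.2 -208.7] F [1.3 0.1 0.2] Fdock -0.3 1.2 open 0.0405 q [ 42.   9. -15.  75. -29. 107.]
lin in tool [-0.2488 -0.0006  0.1419] | in goal tool [-0.2488 -0.      0.1419] twist(10deg) [0.   0.   0.01]
```

View pics/s1.png

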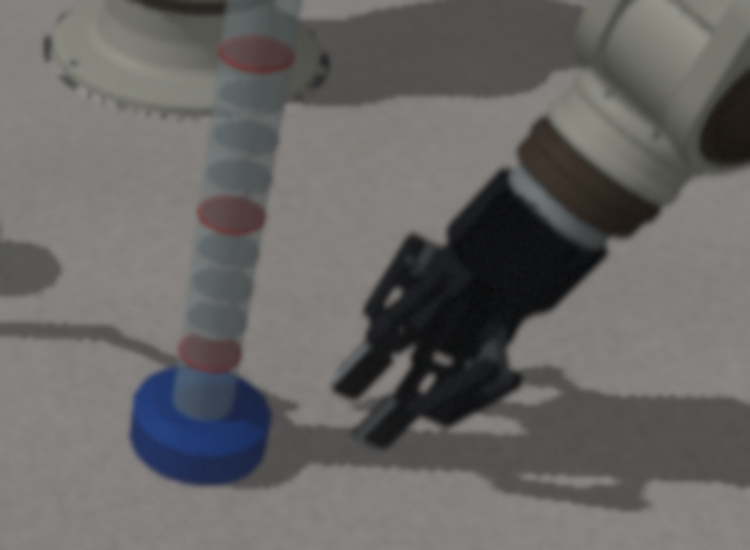

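The fingers stand in line behind the blue foot, and the body is well clear of the glass. I'll approach and start the first push.

Request:
send_rows(
  linear=[
    [-0.0077, 0, 0.0027],
    [-0.007, 0, 0.004],
    [-0.007, 0, 0.004],
    [-0.007, 0, 0.004],
    [-0.007, 0, 0.004],
    [-0.0035, 0, 0.002],
    [-0.0035, 0, 0.002],
    [-0.0035, 0, 0.002],
  ],
  twist=[
    [0, 0, 0],
    [0, 0, 0],
    [0, 0, 0],
    [0, 0, 0],
    [0, 0, 0],
    [0, 0, 0],
    [0, 0, 0],
    [0, 0, 0],
  ],
  gripper=[47, 47, 47, 47, 47, 47, 47, 47],
)

```text
time: 4.15
ee_pos: [0.4805, 0.1869, 0.0221]
tcp_rot: [-180.0, 30.0, 116.6]
wrist_force: [-0.5, 3.4, -0.1]
opening: 0.0401
grasp_force: 1.3
```

Request:
send_rows(
  linear=[
    [-0.0035, 0, 0.002],
    [-0.0035, 0, 0.002],
    [-0.0035, 0, 0.002],
    [-0.0043, 0, 0.0025],
    [-0.0043, 0, 0.0025],
    [-0.0043, 0, 0.0025],
    [-0.0043, 0, 0.0025],
    [-0.0043, 0, 0.0025],
  ],
  twist=[
    [0, 0, 0],
    [0, 0, 0],
    [0, 0, 0],
    [0, 0, 0],
    [0, 0, 0],
    [0, 0, 0],
    [0, 0, 0],
    [0, 0, 0],
  ],
  gripper=[47, 47, 47, 47, 47, 47, 47, 47],
)

```text
time: 5.15
ee_pos: [0.4972, 0.1536, 0.0222]
tcp_rot: [-180.0, 30.0, 116.6]
wrist_force: [-1.8, 1.6, 0.9]
opening: 0.0403
grasp_force: 0.9
```

```bash
cat > foot.py <<'E'
from h import *
from scipy.optimize import least_squares
from workcell import camera
import sys
PD=np.array([.5832,-.1867]); A=np.radians(-101.65); ex=np.array([np.cos(A),np.sin(A)]); ey=np.array([-ex[1],ex[0]])
th=np.linspace(0,2*np.pi,72)
out=[]
for n in('top','scene'):
    im=camera(n)[:,:,::-1]; cv2.imwrite(f'pics/f_{n}_{sys.argv[1]}.png',im)
    im=im.astype(int); b,g,r=im[...,0],im[...,1],im[...,2]
    m=((b>55)&(b>1.8*r)&(b>1.5*g)).astype(np.uint8)
    k,l,s,c=cv2.connectedComponentsWithStats(m); i=1+s[1:,4].argmax(); C=Cam(n)
    hull=cv2.convexHull(np.vstack(cv2.findContours((l==i).astype(np.uint8),0,2)[0])).reshape(-1,2)
    def res(p):
        P=np.vstack([np.c_[p[0]+q*np.cos(th),p[1]+q*np.sin(th),0*th+z] for q,z in((.042,0),(.042,.026),(.03,.032))])
        h=cv2.convexHull(C.proj(P).astype(np.float32)); return [cv2.pointPolygonTest(h,(float(u),float(v)),True)-.4 for u,v in hull]
    p=least_squares(res,C.plane([c[i]],.013)[0,:2],diff_step=1e-3,loss='soft_l1',f_scale=.5).x
    print(n,p.round(4),'dock',(1e3*np.array([(p-PD)@ex,(p-PD)@ey])).round(1),s[i][4])
E
python3 foot.py 1; python3 st.py .5846 -.0227 .021 116.5 30
```

```text
top [0.5197 0.1098] dock [-277.5 -122. ] 868
scene [0.518 0.107] dock [-274.5 -123.2] 1603
t 5.25 P [0.4973 0.1534 0.0223] rot [180.   30.  116.6] dock [-315.7 -152.8] F [0.2 0.5 0.3] Fdock -0.5 0.1 open 0.0402 q [ 32.   5. -19.  69. -30.  96.]
lin in tool [-0.1696 -0.0007  0.0995] | in goal tool [-0.1696 -0.0004  0.0994] twist(10deg) [0.   0.   0.01]
```

Contact is good: the cylinder sits about 50 mm ahead of the TCP. I'll push on.

Request:
send_rows(
  linear=[
    [-0.0052, 0, 0.003],
    [-0.0061, 0, 0.0035],
    [-0.007, 0, 0.004],
    [-0.007, 0, 0.004],
    [-0.007, 0, 0.004],
    [-0.007, 0, 0.004],
    [-0.007, 0, 0.004],
    [-0.007, 0, 0.004],
  ],
  twist=[
    [0, 0, 0],
    [0, 0, 0],
    [0, 0, 0],
    [0, 0, 0],
    [0, 0, 0],
    [0, 0, 0],
    [0, 0, 0],
    [0, 0, 0],
  ],
  gripper=[47, 47, 47, 47, 47, 47, 47, 47],
)

```text
time: 6.25
ee_pos: [0.5248, 0.0985, 0.0224]
tcp_rot: [-180.0, 30.0, 116.6]
wrist_force: [-0.7, 1.0, -1.7]
opening: 0.0399
grasp_force: 0.8
```

Request:
send_rows(
  linear=[
    [-0.007, 0, 0.0041],
    [-0.007, 0, 0.0041],
    [-0.007, 0, 0.0041],
    [-0.007, 0, 0.0041],
    [-0.007, 0, 0.0041],
    [-0.007, 0, 0.0041],
    [-0.007, 0, 0.0041],
    [-0.007, 0, 0.0041],
  ],
  twist=[
    [0, 0, 0],
    [0, 0, 0],
    [0, 0, 0],
    [0, 0, 0],
    [0, 0, 0],
    [0, 0, 0],
    [0, 0, 0],
    [0, 0, 0],
  ],
  gripper=[47, 47, 47, 47, 47, 47, 47, 47],
)

```text
time: 7.25
ee_pos: [0.554, 0.0406, 0.0221]
tcp_rot: [180.0, 30.0, 116.6]
wrist_force: [-1.9, 2.7, 1.0]
opening: 0.04
grasp_force: 1.2
```

```bash
python3 foot.py 2; python3 st.py .5846 -.0227 .021 116.5 30
```

```text
top [ 0.5765 -0.0035] dock [-178.   -43.6] 767
scene [ 0.5745 -0.0062] dock [-175.1  -44.9] 1583
t 7.35 P [0.5539 0.0402 0.0221] rot [180.   30.  116.6] dock [-216.3  -74.5] F [0.7 0.2 1.2] Fdock -0.3 0.6 open 0.0403 q [ 18.   3. -22.  61. -30.  80.]
lin in tool [-0.06   -0.0007  0.036 ] | in goal tool [-0.06   -0.0006  0.036 ] twist(10deg) [0.   0.   0.01]
```

Request:
send_rows(
  linear=[
    [-0.006, 0, 0.0035],
    [-0.0078, 0, 0.0045],
    [-0.0078, 0, 0.0045],
    [-0.0085, 0, 0.0049],
    [-0.0085, 0, 0.0049],
    [-0.0085, 0, 0.0049],
    [-0.0078, 0, 0.0045],
    [-0.0055, 0, 0.0032],
  ],
  twist=[
    [0, 0, 0],
    [0, 0, 0],
    [0, 0, 0],
    [0, 0, 0],
    [0, 0, 0],
    [0, 0, 0],
    [0, 0, 0],
    [0, 0, 0],
  ],
  gripper=[47, 47, 47, 47, 47, 47, 47, 47],
)

```text
time: 8.35
ee_pos: [0.5851, -0.0219, 0.0219]
tcp_rot: [-180.0, 30.0, 116.6]
wrist_force: [-1.3, 1.8, 0.5]
opening: 0.0399
grasp_force: 1.2
```

```bash
python3 foot.py 3; python3 st.py d -210 0 21 78.35 30
```

```text
top [ 0.6077 -0.0673] dock [-1.219e+02 -1.000e-01] 857
scene [ 0.6058 -0.0691] dock [-119.8   -1.6] 1599
t 8.45 P [ 0.5851 -0.022   0.0221] rot [180.   30.  116.6] dock [-161.7  -31.4] F [-0.1 -0.1 -0.6] Fdock 0.1 -0.1 open 0.0401 q [ 11.   3. -21.  57. -29.  72.]
lin in tool [ 0.0166  0.0545 -0.0083] | in goal tool [ 0.0424  0.0314 -0.0232] twist(10deg) [1.91 0.   3.31]
```

Request:
send_rows(
  linear=[
    [0.0104, 0, -0.006],
    [0.0104, 0, -0.006],
    [0.0104, 0, -0.006],
    [0.0104, 0, -0.006],
    [0, 0, 0],
    [0, 0, 0],
    [0, 0, 0],
    [0, 0, 0],
  ],
  twist=[
    [0, 0, 0],
    [0, 0, 0],
    [0, 0, 0],
    [0, 0, 0],
    [0.478, 0, 0.828],
    [0.478, 0, 0.828],
    [0.478, 0, 0.828],
    [0.478, 0, 0.828],
  ],
  gripper=[47, 47, 47, 47, 47, 47, 47, 47],
)

```text
time: 9.45
ee_pos: [0.5633, 0.0226, 0.022]
tcp_rot: [180.0, 30.0, 78.1]
wrist_force: [0.5, 0.2, -1.2]
opening: 0.0403
grasp_force: 0.0
```

```bash
python3 st.py d -190 -1 21 78.35 30
```

```text
t 9.45 P [0.5633 0.0226 0.022 ] rot [180.   30.   78.1] dock [-200.9  -61.8] F [ 0.5  0.2 -1.2] Fdock -0.3 0.4 open 0.0403 q [ 15.  21.  -0.  83. -27. 120.]
lin in tool [-0.0087  0.0608  0.0063] | in goal tool [-0.009   0.0608  0.0064] twist(10deg) [-0.01  0.   -0.02]
```

Request:
send_rows(
  linear=[
    [0, 0.0122, 0],
    [0, 0.0122, 0],
    [0, 0.0122, 0],
    [0, 0.0122, 0],
    [0, 0.012, 0],
    [-0.007, 0, 0.004],
    [-0.007, 0, 0.004],
    [-0.007, 0, 0.004],
  ],
  twist=[
    [0, 0, -0.02],
    [0, 0, 0],
    [0, 0, 0],
    [0, 0, 0],
    [0, 0, 0],
    [0, 0, 0],
    [0, 0, 0],
    [0, 0, 0],
  ],
  gripper=[47, 47, 47, 47, 47, 47, 47, 47],
)

```text
time: 10.45
ee_pos: [0.6177, -0.0149, 0.0221]
tcp_rot: [-179.9, 30.0, 78.6]
wrist_force: [0.1, 1.4, -0.3]
opening: 0.0406
grasp_force: 0.0
```

Request:
send_rows(
  linear=[
    [-0.0035, 0, 0.002],
    [-0.0035, 0, 0.002],
    [-0.0035, 0, 0.002],
    [-0.0043, 0, 0.0025],
    [-0.0043, 0, 0.0025],
    [-0.0043, 0, 0.0025],
    [-0.0043, 0, 0.0025],
    [-0.0043, 0, 0.0025],
  ],
  twist=[
    [0, 0, 0],
    [0, 0, 0],
    [0, 0, 0],
    [0, 0, 0],
    [0, 0, 0],
    [0, 0, 0],
    [0, 0, 0],
    [0, 0, 0],
  ],
  gripper=[47, 47, 47, 47, 47, 47, 47, 47],
)

```text
time: 11.45
ee_pos: [0.6108, -0.0507, 0.022]
tcp_rot: [-179.9, 30.0, 78.6]
wrist_force: [1.3, 2.4, 1.0]
opening: 0.04
grasp_force: 1.2
```

```bash
python3 foot.py 4; python3 st.py d -60 0 21 78.35 30
```

```text
top [ 0.6006 -0.1005] dock [-87.9  -0.4] 875
scene [ 0.5983 -0.1001] dock [-87.9  -2.7] 1147
t 11.55 P [ 0.6106 -0.0511  0.0221] rot [-179.9   30.    78.6] dock [-138.4   -0.5] F [-0.3  0.8 -0.3] Fdock -0.7 -0.4 open 0.0401 q [  7.  24.   4.  80. -28. 111.]
lin in tool [-0.0673  0.0003  0.0401] | in goal tool [-0.0673  0.0005  0.0401] twist(10deg) [0.   0.   0.02]
```

Request:
send_rows(
  linear=[
    [-0.0043, 0, 0.0025],
    [-0.0048, 0, 0.0028],
    [-0.0048, 0, 0.0028],
    [-0.0048, 0, 0.0028],
    [-0.0048, 0, 0.0028],
    [-0.0048, 0, 0.0028],
    [-0.0048, 0, 0.0028],
    [-0.0048, 0, 0.0028],
  ],
  twist=[
    [0, 0, 0.02],
    [0, 0, 0],
    [0, 0, 0],
    [0, 0, 0],
    [0, 0, 0],
    [0, 0, 0],
    [0, 0, 0],
    [0, 0, 0],
  ],
  gripper=[47, 47, 47, 47, 47, 47, 47, 47],
)

```text
time: 12.55
ee_pos: [0.602, -0.0938, 0.0218]
tcp_rot: [180.0, 30.0, 78.4]
wrist_force: [0.7, 3.0, 1.5]
opening: 0.04
grasp_force: 1.5
```

```bash
python3 foot.py 5; python3 st.py d -62 0 21 78.35 30
```

```text
top [ 0.5916 -0.144 ] dock [-43.5  -0.4] 897
scene [ 0.5895 -0.1432] dock [-43.9  -2.6] 939
t 12.65 P [ 0.6018 -0.0941  0.0218] rot [-180.    30.    78.3] dock [-94.4  -0.5] F [-0.1  0.  -0.7] Fdock -0.0 -0.1 open 0.04 q [  4.  22.   1.  78. -29. 107.]
lin in tool [-0.0276  0.0005  0.0169] | in goal tool [-0.0277  0.0005  0.0169] twist(10deg) [-0.  0. -0.]
```

Request:
send_rows(
  linear=[
    [-0.0036, 0, 0.0021],
    [-0.0036, 0, 0.0021],
    [-0.0036, 0, 0.0021],
    [-0.0036, 0, 0.0021],
    [-0.0036, 0, 0.0021],
    [-0.0036, 0, 0.0021],
    [-0.0036, 0, 0.0021],
    [-0.0017, 0, 0.001],
  ],
  twist=[
    [0, 0, 0],
    [0, 0, 0],
    [0, 0, 0],
    [0, 0, 0],
    [0, 0, 0],
    [0, 0, 0],
    [0, 0, 0],
    [0, 0, 0],
  ],
  gripper=[47, 47, 47, 47, 47, 47, 47, 47],
)

```text
time: 13.65
ee_pos: [0.5956, -0.1242, 0.0217]
tcp_rot: [180.0, 30.0, 78.4]
wrist_force: [0.3, 2.8, 1.9]
opening: 0.0401
grasp_force: 1.3
```

Request:
send_rows(
  linear=[
    [-0.0009, 0, 0.0005],
    [-0.0009, 0, 0.0005],
    [-0.0009, 0, 0.0005],
    [-0.0009, 0, 0.0005],
  ],
  twist=[
    [0, 0, 0],
    [0, 0, 0],
    [0, 0, 0],
    [0, 0, 0],
  ],
  gripper=[47, 47, 47, 47],
)

```text
time: 14.15
ee_pos: [0.5949, -0.1279, 0.0217]
tcp_rot: [180.0, 30.0, 78.4]
wrist_force: [0.5, 2.8, 2.0]
opening: 0.0401
grasp_force: 1.3
```

```bash
python3 foot.py 6; python3 st.py d -50.5 0 21 78.35 30
```

```text
top [ 0.5841 -0.1787] dock [-8.1 -0.7] 922
scene [ 0.5812 -0.1789] dock [-7.2 -3.5] 696
t 14.25 P [ 0.5949 -0.1281  0.0217] rot [180.   30.   78.4] dock [-59.8  -0.4] F [0.1 1.9 1.7] Fdock -1.9 -0.3 open 0.04 q [  0.  20.  -1.  76. -29. 104.]
lin in tool [-0.0077  0.0004  0.0053] | in goal tool [-0.0077  0.0004  0.0053] twist(10deg) [0. 0. 0.]
```

Request:
send_rows(
  linear=[
    [-0.0009, 0, 0.0005],
    [-0.0009, 0, 0.0005],
    [-0.0009, 0, 0.0005],
    [-0.0009, 0, 0.0005],
  ],
  twist=[
    [0, 0, 0],
    [0, 0, 0],
    [0, 0, 0],
    [0, 0, 0],
  ],
  gripper=[47, 47, 47, 47],
)

```text
time: 14.75
ee_pos: [0.594, -0.1321, 0.0218]
tcp_rot: [-180.0, 30.0, 78.4]
wrist_force: [1.2, 3.1, 1.5]
opening: 0.0404
grasp_force: 1.2
```

Request:
send_rows(
  linear=[
    [-0.0009, 0, 0.0005],
    [-0.0009, 0, 0.0005],
  ],
  twist=[
    [0, 0, 0],
    [0, 0, 0],
  ],
  gripper=[47, 47],
)

```text
time: 15.0
ee_pos: [0.5936, -0.1341, 0.0218]
tcp_rot: [-180.0, 30.0, 78.4]
wrist_force: [1.1, 1.7, -0.2]
opening: 0.04
grasp_force: 1.1
```

Request:
send_rows(
  linear=[
    [-0.0009, 0, 0.0005],
    [-0.0009, 0, 0.0005],
  ],
  twist=[
    [0, 0, 0],
    [0, 0, 0],
  ],
  gripper=[47, 47],
)

```text
time: 15.25
ee_pos: [0.5932, -0.1361, 0.0218]
tcp_rot: [-180.0, 30.0, 78.4]
wrist_force: [1.5, 2.1, -0.7]
opening: 0.0398
grasp_force: 1.1
```

Request:
send_rows(
  linear=[
    [-0.0009, 0, 0.0005],
    [-0.0009, 0, 0.0005],
  ],
  twist=[
    [0, 0, 0],
    [0, 0, 0],
  ],
  gripper=[47, 47],
)

```text
time: 15.5
ee_pos: [0.5928, -0.1381, 0.0218]
tcp_rot: [-180.0, 30.0, 78.4]
wrist_force: [0.3, 3.0, 0.2]
opening: 0.04
grasp_force: 1.0
```

Request:
send_rows(
  linear=[
    [-0.0009, 0, 0.0005],
    [-0.0009, 0, 0.0005],
  ],
  twist=[
    [0, 0, 0],
    [0, 0, 0],
  ],
  gripper=[47, 47],
)

```text
time: 15.75
ee_pos: [0.5924, -0.1399, 0.0218]
tcp_rot: [-180.0, 30.0, 78.4]
wrist_force: [0.7, 4.4, 1.1]
opening: 0.0402
grasp_force: 2.0
```

Request:
send_rows(
  linear=[
    [-0.0005, 0, 0.0003],
  ],
  twist=[
    [0, 0, 0],
  ],
  gripper=[47],
)

```text
time: 15.88
ee_pos: [0.5924, -0.1403, 0.0219]
tcp_rot: [180.0, 30.0, 78.4]
wrist_force: [0.8, 5.2, -0.3]
opening: 0.0406
grasp_force: 2.5
```

Request:
send_rows(
  linear=[
    [-0.0005, 0, 0.0003],
    [0, 0, 0],
  ],
  twist=[
    [0, 0, 0],
    [0, 0, 0],
  ],
  gripper=[47, 47],
)

```text
time: 16.12
ee_pos: [0.5924, -0.1406, 0.0218]
tcp_rot: [180.0, 29.9, 78.4]
wrist_force: [0.0, 6.6, -0.0]
opening: 0.0402
grasp_force: 2.7
```

Request:
send_rows(
  linear=[
    [-0.0005, 0, 0.0003],
    [-0.0005, 0, 0.0003],
    [0, 0, 0],
  ],
  twist=[
    [0, 0, 0],
    [0, 0, 0],
    [0, 0, 0],
  ],
  gripper=[47, 47, 47],
)

```text
time: 16.5
ee_pos: [0.5923, -0.1413, 0.0219]
tcp_rot: [180.0, 29.9, 78.4]
wrist_force: [1.1, 9.1, 0.5]
opening: 0.0402
grasp_force: 4.1
```

Request:
send_rows(
  linear=[
    [-0.0005, 0, 0.0003],
    [-0.0005, 0, 0.0003],
    [0, 0, 0],
  ],
  twist=[
    [0, 0, 0],
    [0, 0, 0],
    [0, 0, 0],
  ],
  gripper=[47, 47, 47],
)

```text
time: 16.88
ee_pos: [0.5922, -0.142, 0.0218]
tcp_rot: [180.0, 29.8, 78.4]
wrist_force: [1.9, 11.9, 1.4]
opening: 0.0398
grasp_force: 5.4
```

Request:
send_rows(
  linear=[
    [-0.0005, 0, 0.0003],
    [0, 0, 0],
    [0, 0, 0],
    [0, 0, 0],
    [0, 0, 0],
  ],
  twist=[
    [0, 0, 0],
    [0, 0, 0],
    [0, 0, 0],
    [0, 0, 0],
    [0, 0, 0],
  ],
  gripper=[47, 47, 47, 47, 47],
)

```text
time: 17.5
ee_pos: [0.5922, -0.1423, 0.0218]
tcp_rot: [180.0, 29.8, 78.4]
wrist_force: [1.7, 13.2, 0.6]
opening: 0.0402
grasp_force: 6.1
```

```bash
python3 foot.py 7; python3 st.py d -110 0 21 78.35 30
```

```text
top [ 0.5817 -0.1936] dock [ 7.  -0.1] 933
scene [ 0.5739 -0.1947] dock [ 9.7 -7.5] 656
t 17.6 P [ 0.5922 -0.1423  0.0218] rot [180.   29.8  78.4] dock [-45.3  -0.1] F [ 1.2 13.7  0.7] Fdock -13.7 -1.6 open 0.0401 q [ -1.  19.  -2.  75. -29. 102.]
lin in tool [ 0.0566  0.0002 -0.0315] | in goal tool [ 0.0565  0.0001 -0.0316] twist(10deg) [ 0.01 -0.02  0.01]
```

Pressed with about 10 N net at the buffer (13.2 to 13.7 N total, minus about 3 N drag) and held for over 0.6 s. Next I'll back off slowly, rise with the fingers shutting, and go round behind the gate.

Request:
send_rows(
  linear=[
    [0.0009, 0, -0.0005],
    [0.0009, 0, -0.0005],
    [0.0018, 0, -0.001],
    [0.0035, 0, -0.002],
    [0.0087, 0, -0.005],
    [0.0139, 0, -0.008],
    [0.0173, 0, -0.01],
    [0.0173, 0, -0.01],
  ],
  twist=[
    [0, 0, 0],
    [0, 0, 0],
    [0, 0, 0],
    [0, 0, 0],
    [0, 0, 0],
    [0, 0, 0],
    [0, 0, 0],
    [0, 0, 0],
  ],
  gripper=[47, 47, 47, 47, 47, 47, 47, 47],
)

```text
time: 18.6
ee_pos: [0.6069, -0.0697, 0.0217]
tcp_rot: [180.0, 30.0, 78.4]
wrist_force: [0.8, -0.4, -0.5]
opening: 0.0398
grasp_force: 0.0
```

Request:
send_rows(
  linear=[
    [-0.005, 0, -0.0087],
    [-0.01, 0, -0.0173],
    [-0.01, 0, -0.0173],
    [-0.01, 0, -0.0173],
    [-0.01, 0, -0.0173],
  ],
  twist=[
    [0, 0, 0],
    [0, 0, 0],
    [0, 0, 0],
    [0, 0, 0],
    [0, 0, 0],
  ],
  gripper=[47, 0, 0, 0, 0],
)

```text
time: 19.23
ee_pos: [0.6066, -0.0717, 0.1137]
tcp_rot: [179.9, 30.0, 78.3]
wrist_force: [0.6, 0.0, 0.1]
opening: -0.0001
grasp_force: 0.0
```

```bash
python3 foot.py 8; python3 st.py d -106 98 100 78.35 30
python3 - <<'E'
from h import *
C=Cam('top'); im=cv2.imread('pics/f_top_8.png')
hsv=cv2.cvtColor(im,cv2.COLOR_BGR2HSV); m=cv2.inRange(hsv,(20,130,60),(32,255,255))
PD=np.array([.5832,-.1867]); A=np.radians(-101.65); ex=np.array([np.cos(A),np.sin(A)]); ey=np.array([-ex[1],ex[0]])
k,l,s,c=cv2.connectedComponentsWithStats(m); i=1+s[1:,4].argmax(); v,u=np.where(l==i)
q=C.plane(np.c_[u,v],.028)[:,:2]-PD; q=np.c_[q@ex,q@ey]*1e3
d=q-[-52,60]; r=np.hypot(*d.T); print(s[i],'mean',q.mean(0),'theta',np.arctan2(-d.mean(0)[0],-d.mean(0)[1]),r.max())
E
```

```text
top [ 0.5822 -0.1919] dock [5.3 0.1] 940
scene [ 0.5801 -0.1917] dock [ 5.5 -2. ] 1293
t 19.325 P [ 0.6075 -0.0716  0.1149] rot [179.7  29.9  78.2] dock [-117.7    0.6] F [ 0.3 -0.6  0.4] Fdock 0.5 0.4 open 0.0001 q [  6.  20.   9.  89. -29. 110.]
lin in tool [-0.0025  0.0973  0.0191] | in goal tool [-0.0027  0.0974  0.0187] twist(10deg) [ 0.02 -0.01 -0.01]
[344 179  37  21 234] mean [-96.00746248  69.72185197] theta 1.788217996022008 83.80530315985465
```

Request:
send_rows(
  linear=[
    [-0.003, 0.0246, 0.002],
    [-0.004, 0.0246, 0.003],
    [-0.004, 0.0246, 0.003],
    [-0.003, 0.0246, 0.002],
    [0.01, 0, 0.0173],
    [0.01, 0, 0.0173],
    [0.01, 0, 0.0173],
    [0.008, 0, 0.0139],
  ],
  twist=[
    [0, 0, 0],
    [0, 0, 0],
    [0, 0, 0],
    [0, 0, 0],
    [0, 0, 0],
    [0, 0, 0],
    [0, 0, 0],
    [0, 0, 0],
  ],
  gripper=[0, 0, 0, 0, 0, 0, 0, 0],
)

```text
time: 20.32
ee_pos: [0.6986, -0.1077, 0.0322]
tcp_rot: [-179.9, 30.0, 78.4]
wrist_force: [-0.2, -0.1, 1.6]
opening: -0.0003
grasp_force: 0.0
```

```bash
python3 st.py d -101 99 24 78.35 30
```

```text
t 20.325 P [ 0.6986 -0.1077  0.0322] rot [-179.9   30.    78.4] dock [-100.7   97. ] F [-0.2 -0.1  1.6] Fdock 0.1 -0.2 open -0.0003 q [  2.  34.  19.  83. -29. 106.]
lin in tool [0.0044 0.002  0.0069] | in goal tool [0.0044 0.002  0.0069] twist(10deg) [-0.    0.    0.01]
```

```bash
python3 - <<'E'
from h import *
P=np.array([-100.7,97]); Rg=R.from_euler('y',-30,degrees=True) 
# tool yaw: tool x0=-dock x, tool y0 = +dock y, z0 = down
for th in [1.7,1.55,1.4,1.25,1.1,.95,.8,.65,.5,.37,.25,.15,.08,.04,0]:
    r=54+6*(1-th/1.79); u=np.array([-np.sin(th),-np.cos(th)]); d=np.array([np.cos(th),-np.sin(th)])
    s=14.5*np.sin(th)+(15*np.cos(th) if th<1.57 else -10*np.cos(th))
    T=np.array([-52,60])+r*u-(5+s)*d; e=T-P; P=T
    print(th,T.round(1),(Rg.inv().apply([-e[0],e[1],0])/1e3).round(4).tolist())
E
python3 - <<'E'
from workcell import camera
import cv2
s=camera('scene')[:,:,::-1]; cv2.imwrite('pics/s9.png',cv2.resize(s[100:360,60:380],None,fx=2.3,fy=2.3))
E
```

```text
1.7 [-103.2   87.5] [0.0022, -0.0095, -0.0012]
1.55 [-107.2   78.7] [0.0035, -0.0088, -0.002]
1.4 [-110.2   72.1] [0.0026, -0.0065, -0.0015]
1.25 [-112.4   64.7] [0.0019, -0.0074, -0.0011]
1.1 [-113.4   56.5] [0.0009, -0.0082, -0.0005]
0.95 [-113.1   47.7] [-0.0003, -0.0088, 0.0002]
0.8 [-111.1   38.6] [-0.0017, -0.0091, 0.001]
0.65 [-107.5   29.5] [-0.0032, -0.0091, 0.0018]
0.5 [-102.    20.9] [-0.0047, -0.0087, 0.0027]
0.37 [-95.8  14. ] [-0.0053, -0.0069, 0.0031]
0.25 [-89.    8.4] [-0.0059, -0.0056, 0.0034]
0.15 [-82.6   4.5] [-0.0055, -0.0039, 0.0032]
0.08 [-77.8   2.1] [-0.0042, -0.0023, 0.0024]
0.04 [-74.9   1. ] [-0.0025, -0.0011, 0.0014]
0 [-72.   0.] [-0.0026, -0.001, 0.0015]
```

View pics/s9.png

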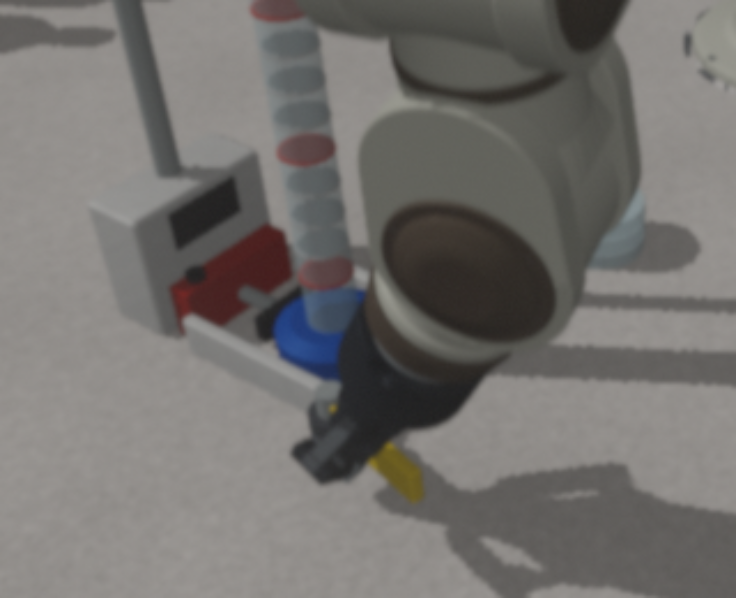

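The fingers stand on the outer side of the yellow gate and the cylinder is in the bay against the buffer. I'll lower 8 mm and sweep.

Request:
send_rows(
  linear=[
    [0.004, 0, 0.007],
    [0.0022, -0.0095, -0.0012],
    [0.0035, -0.0088, -0.002],
    [0.0026, -0.0065, -0.0015],
    [0.0019, -0.0074, -0.0011],
    [0.0009, -0.0082, -0.0005],
    [0, 0, 0],
  ],
  twist=[
    [0, 0, 0],
    [0, 0, 0],
    [0, 0, 0],
    [0, 0, 0],
    [0, 0, 0],
    [0, 0, 0],
    [0, 0, 0],
  ],
  gripper=[0, 0, 0, 0, 0, 0, 0],
)

```text
time: 21.25
ee_pos: [0.6619, -0.0871, 0.0261]
tcp_rot: [-180.0, 30.0, 78.4]
wrist_force: [-0.9, 0.6, 0.2]
opening: 0.0002
grasp_force: 0.0
```

```bash
cat > gate.py <<'E'
from h import *
from workcell import camera
import sys
C=Cam('top'); im=np.ascontiguousarray(camera('top')[:,:,::-1]); cv2.imwrite(f'pics/g_{sys.argv[1]}.png',im)
hsv=cv2.cvtColor(im,cv2.COLOR_BGR2HSV); m=cv2.inRange(hsv,(20,110,50),(32,255,255))
PD=np.array([.5832,-.1867]); A=np.radians(-101.65); ex=np.array([np.cos(A),np.sin(A)]); ey=np.array([-ex[1],ex[0]])
v,u=np.where(m[150:300,300:450]); q=C.plane(np.c_[u+300,v+150],.028)[:,:2]-PD; q=np.c_[q@ex,q@ey]*1e3
d=q-[-52,60]; print(len(q),'theta',np.arctan2(-d.mean(0)[0],-d.mean(0)[1]),q.min(0),q.max(0))
E
python3 gate.py 1; python3 st.py d -113.4 56.5 24 78.35 30
```

```text
224 theta 1.1473088440327763 [-120.2086532    23.77135244] [-56.55707598  61.11287468]
t 21.3 P [ 0.6621 -0.0872  0.026 ] rot [-180.    30.    78.4] dock [-113.4   57.2] F [ 0.1  0.2 -0.2] Fdock -0.3 0.1 open 0.0002 q [  4.  30.  12.  81. -29. 108.]
lin in tool [ 0.001  -0.0007  0.0017] | in goal tool [ 0.001  -0.0007  0.0017] twist(10deg) [ 0. -0.  0.]
```

The gate follows as modelled (1.15 rad). I'll continue the sweep.

Request:
send_rows(
  linear=[
    [0, -0.0088, 0.0002],
    [-0.0017, -0.0091, 0.001],
    [-0.0032, -0.0091, 0.0018],
    [-0.0047, -0.0087, 0.0027],
    [-0.0053, -0.0069, 0.0031],
    [-0.0059, -0.0056, 0.0034],
    [-0.0055, -0.0039, 0.0032],
    [0, 0, 0],
  ],
  twist=[
    [0, 0, 0],
    [0, 0, 0],
    [0, 0, 0],
    [0, 0, 0],
    [0, 0, 0],
    [0, 0, 0],
    [0, 0, 0],
    [0, 0, 0],
  ],
  gripper=[0, 0, 0, 0, 0, 0, 0, 0],
)

```text
time: 22.3
ee_pos: [0.6048, -0.1073, 0.0258]
tcp_rot: [-180.0, 30.0, 78.3]
wrist_force: [-0.5, 0.7, 0.4]
opening: -0.0
grasp_force: 0.0
```

```bash
python3 gate.py 2; python3 st.py d -74.9 1 24 78.35 30
```

```text
271 theta 0.14594666091969052 [-69.32215214 -30.38329413] [-47.34515001  52.65426219]
t 22.35 P [ 0.605  -0.1071  0.0257] rot [-180.    30.    78.4] dock [-82.4   5.3] F [-0.1  0.4  0.1] Fdock -0.4 -0.2 open 0.0003 q [  2.  22.   1.  78. -29. 106.]
lin in tool [-0.0056 -0.0043  0.0053] | in goal tool [-0.0056 -0.0043  0.0053] twist(10deg) [-0.  0.  0.]
```

Request:
send_rows(
  linear=[
    [-0.0017, -0.001, 0.001],
    [-0.0017, -0.001, 0.001],
    [-0.0017, -0.001, 0.001],
    [-0.0017, -0.001, 0.001],
    [-0.0009, 0, 0.0005],
    [-0.0009, 0, 0.0005],
  ],
  twist=[
    [0, 0, 0],
    [0, 0, 0],
    [0, 0, 0],
    [0, 0, 0],
    [0, 0, 0],
    [0, 0, 0],
  ],
  gripper=[0, 0, 0, 0, 0, 0],
)

```text
time: 23.1
ee_pos: [0.5992, -0.1157, 0.0256]
tcp_rot: [-180.0, 30.0, 78.4]
wrist_force: [-0.1, 1.1, 0.8]
opening: -0.0001
grasp_force: 0.5
```

Request:
send_rows(
  linear=[
    [-0.0009, 0, 0.0005],
    [-0.0004, 0, 0.0003],
  ],
  twist=[
    [0, 0, 0],
    [0, 0, 0],
  ],
  gripper=[0, 0],
)

```text
time: 23.35
ee_pos: [0.5991, -0.1164, 0.0256]
tcp_rot: [-180.0, 29.9, 78.4]
wrist_force: [-1.6, 7.2, 1.6]
opening: 0.0
grasp_force: 3.9
```

```bash
python3 gate.py 3; python3 st.py
```

```text
278 theta -0.0007720381812132434 [-57.96447771 -31.31621285] [-45.13751257  52.77088237]
t 23.4 P [ 0.5991 -0.1164  0.0256] rot [-180.    29.9   78.4] dock [-72.1   1.3] F [-0.4  7.6  2. ] Fdock -7.4 -2.0 open -0.0001 q [  1.  21.  -0.  77. -29. 105.]
```

The gate is against its end stop: force up to 7 N, angle about 0. I'll hold, then back off and rise clear.

Request:
send_rows(
  linear=[
    [0, 0, 0],
    [0, 0, 0],
    [0.0009, 0, -0.0005],
    [0.0035, 0, -0.002],
    [0.0087, 0, -0.005],
    [0.0139, 0, -0.008],
    [0.0173, 0, -0.01],
    [0.0173, 0, -0.01],
  ],
  twist=[
    [0, 0, 0],
    [0, 0, 0],
    [0, 0, 0],
    [0, 0, 0],
    [0, 0, 0],
    [0, 0, 0],
    [0, 0, 0],
    [0, 0, 0],
  ],
  gripper=[0, 0, 0, 0, 0, 0, 0, 0],
)

```text
time: 24.4
ee_pos: [0.6137, -0.0458, 0.0255]
tcp_rot: [180.0, 30.0, 78.4]
wrist_force: [0.4, -0.8, 0.0]
opening: -0.0002
grasp_force: 0.0
```

Request:
send_rows(
  linear=[
    [0.005, 0, -0.02],
    [0.005, 0, -0.02],
    [0.005, 0, -0.02],
    [0, 0, 0],
    [0, 0, 0],
  ],
  twist=[
    [0, 0, 0],
    [0, 0, 0],
    [0, 0, 0],
    [0, 0, 0],
    [0, 0, 0],
  ],
  gripper=[0, 0, 0, 0, 0],
)

```text
time: 25.02
ee_pos: [0.6219, -0.0052, 0.0693]
tcp_rot: [-180.0, 30.0, 78.4]
wrist_force: [-0.6, -1.3, 0.9]
opening: 0.0001
grasp_force: 0.0
```

```bash
python3 gate.py 4; python3 foot.py 9; python3 st.py; python3 -c "
import cv2;s=cv2.imread('pics/f_scene_9.png');cv2.imwrite('pics/end.png',s)"
```

```text
279 theta -0.00028990592946523603 [-57.96447771 -31.31621285] [-45.5122854   52.77088237]
top [ 0.5821 -0.1915] dock [ 4.9 -0.1] 940
scene [ 0.5794 -0.1922] dock [ 6.2 -2.6] 1079
t 25.175 P [ 0.6216 -0.0059  0.0693] rot [-179.9   30.    78.4] dock [-184.9    1.1] F [-0.1  0.  -0.6] Fdock -0.0 -0.1 open -0.0002 q [ 11.  26.  11.  88. -27. 116.]
```

View pics/end.png

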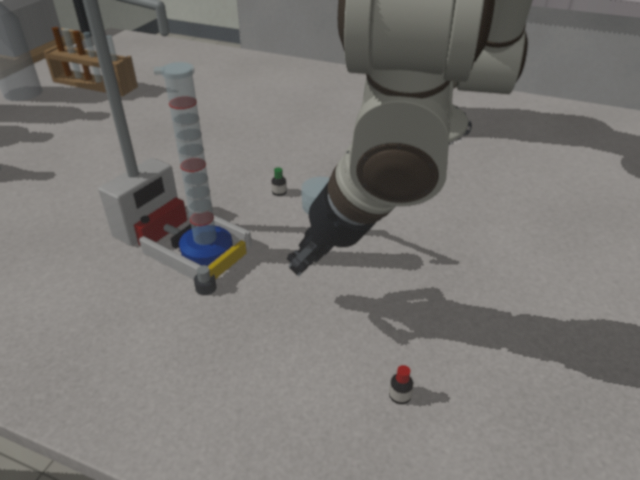

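The cylinder stands upright in the bay at about (205,243) with the gate shut at (226,262). The arm is clear and the bottles and dishes are where they started. I'll hand it in.

```bash
python3 -c "
from workcell import ticket
print(ticket.job_done())"
```

```text
the job is handed in; nothing more can be done
None
```

The job is handed in but no verdict came back: the cylinder is upright in the bay after being pressed home with about 10 N (estimated: about 13 N at the wrist less about 3 N sliding drag), the gate is shut at about 0 rad, the arm is clear, and the run took about 25 s.

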